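# Slide the loose slat of the painting stand into its notch

## Task

Get the painting stand ready for the next job: with a fingertip, push the narrower of the two loose slats along the stand's rails until it drops into the locating notch and lies fully home and level on both rails, then move clear. Only push it - do not lift or carry it - and leave the wide board, the paint tin, the brush and the wooden heart where they are.

Things in the scene. Friction and masses are not known exactly. Their poses are not given: they have to be found in the camera images.
- stand: Heavy wooden painting stand fixed to the table, 420 x 252 mm, open on top between two parallel rails (160 mm apart; the cross-pieces at its two ends reach at most 56 mm above the table). Two loose boards lie across the rails. Origin: on the table under its middle; x along the rails, y across, z up. The rails have no end stops.
- rail (a point): Middle (x = 0, y = 95 mm) of one rail, at the level of the rail tops, 90 mm above the table. The rails are 30 mm wide, centred at y = +95 and -95 mm of the stand. Outside each a lip (inner face at y = +/-114 mm, outer +/-126 mm) stands 6 mm above the rail tops and keeps the boards from leaving sideways.
- notch (a point): Middle of the stand, between the notches, at the level of their floors: 80 mm above the table; axes as the stand's. Each rail has one notch here, cut right across it: 54 mm wide along the rail (x from -27 to +27 mm), 10 mm deep.
- slat: Narrow loose slat of plain pale wood, 50 mm wide (its x, along the rails), 220 mm long (its y, across them), 18 mm thick, about 0.14 kg. Origin: centre of its underside. Starts on the rail tops, its middle 85 to 145 mm from the notch, on either side. Sliding it takes about 1 N. When home it lies 10 mm lower, top 8 mm above the rail tops, stopped by the notch's far wall.
- slat_end_a (a point): Underside of the slat near its +y end (105 mm from its middle). When more than half of the slat overhangs the notch it may tip front edge first, the rear edge rising up to 10 mm; pushed on, it drops in and levels.
- slat_end_b (a point): Underside of the slat near its -y end (105 mm from its middle).
- wide_board: The other loose board, of the same wood and lying on the rails on the other side of the notch: 80 mm wide (x), 220 mm long (y), 18 mm thick; too wide for the notch. Origin: centre of its underside. To be left alone.
- paint_tin: Closed paint tin, 72 mm across, 85 mm high, standing on the table on the stand's side away from the robot, origin at the centre of its base. To be left alone.
- brush: Paint brush, 190 mm long, lying on the table beyond the end of the stand that lies to the robot's right, roughly parallel to the slats, origin under its middle. To be left alone.
- heart: Flat wooden heart, about 140 mm across, 12 mm thick, half painted, lying on the table beyond the stand, origin on its underside. To be left alone.
Not all that is in view belongs to the job. What is shaped like the slat but purple is not meant.

How it is judged:
By the outcome, as a careful person would: the job done as asked, in the order asked, and still so for the second after the job is handed in, with the robot touching nothing.
It also fails if it takes over 40 s, if anything falls off the work surface, if the arm or the gripper's body presses on something with over 40 N, if the wrist force passes 120 N, or if a joint passes its speed limit or range.

## Robot

A 6-joint arm with a two-finger parallel gripper is mounted at the origin on the work surface. World frame = base frame: x ahead of the robot, y to its left, z up, the work surface at z = 0. Lengths are in mm, angles in rad, forces in N, time in s.
With the tool pointing down it reaches from about 350 to 775 mm from the base axis. Payload 7.3 kg.
Tool frame: the origin (TCP) lies midway between the tips of the shut fingers; the grasp point (between the pads) lies 19 mm behind it (bot.tcp_to_grasp is the distance from the TCP to the grasp point, in mm); z points along the fingers, y is the line along which they close (so a half turn about z gives the same grasp; the last joint's range is limited). The gripper opens to 92 mm and grips with 3 to 60 N. Pads are 19 mm wide; open, the fingers measure 130 mm over their backs; the gripper's body (75 mm by 190 mm) begins 47 mm behind the grasp point.
Start: joints at [-1.302, 0.342, 1.524, -0, 1.275, -0.146], TCP at [211.602, -480.489, 226.741] pointing down, gripper open.
Joint ranges: [-2.53, 2.53], [-0.77, 2.02], [0.04, 2.7], [-1, 4.14], [0.28, 2.66], [-3.11, 3.11]. Speed limits (rad/s): [2.57, 2.57, 3.14, 3.14, 3.14, 3.14].

## Interface

Orientations are given as [roll, pitch, yaw] about the fixed x, y, z axes, in that order (R = Rz(yaw) Ry(pitch) Rx(roll)).
In Python, from plant import bot, viewer gives the robot as it stands. The module is installed in compiled form; this text tells all that it offers.
- The arm moves only by the shell command python3 -m handwheel 'ROWS'. ROWS is text: rows parted by semicolons, each of 7 numbers parted by spaces: the shift along the tool's x, y, z scaled (see below), then the turn, a rotation vector about the tool's x, y, z scaled (see below), then the opening, from -1 (shut) to 1 (fully open), so that 0 is half open. In form: tx ty tz rx ry rz gripper; .... A call has 1 to 8 rows; each row is the pose to reach, as a shift and turn from the pose commanded when the call began, along the tool's axes at that moment, turning the shorter way round; what a row does not reach only later rows make up. The controller multiplies each number of a shift by 10 cm and each number of a turn by pi rad. A row lasts 1/12 s, in which the tool goes at most 41.7 mm and 7.16 degrees, less where a joint would pass 70% of its speed; a pose out of reach is approached as far as the arm can. A call with a number of a shift or a turn outside -1 to 1 is refused whole. A call with a gripper value outside its range is refused whole. The fingers move at their own pace and stop on an object; the grip force is fixed at half the most. Time passes only in rows, so rows that repeat a pose let the fingers close. It gives the time, the measured TCP pose, the force, the opening and the grip force at its end, in the units of the state.
- bot.get_obs(): the state, without advancing time (a new reading comes with each control period).
- viewer.capture(name): name is "side" or "top" or "wrist"; returns a dict with "frame" (400x640x3 uint8, red, green, blue), "fov_y" (degrees; the focal length in pixels is half the picture's height over the tangent of half this angle, whatever the lens; pixels are square), "cx", "cy" (the principal point, pixels), "dist_coeffs" ([k1, k2, p1, p2, k3] as OpenCV has them; the pictures are not rectified), "T" (4x4, takes a point from camera to world coordinates). Camera axes: x right, y down, z forward; pixel columns grow to the right and rows downward; lengths in mm; the calibration is good to about 2 mm. A picture is of the moment at which its call begins. There is no depth.
- bot.close_job(): hands the job in; it is judged then, once.
Trained networks look in a picture, given as the dict that the camera call returned (one of the last four; its "shot" number tells which), for a name from the list of things; names that differ only in an ending like _2 or _b are one class to them, and where a whole thing is asked for, a point or a joint stands for the part that bears it (a point fixed in the world has none). Each returns a list of dicts, best first, with "score" (0 to 1); they miss things now and then, are a little off and sometimes report something else, mostly with a low value. They report only what shows in the picture. A call takes as long as a camera call. They do not tell look-alikes from the thing itself.
- viewer.recognise(target, picture): "centre" ([column, row] in pixels, amid what is visible of it).
- viewer.cut_out(target, picture): "pixels" (400x640 bool, what is visible of it) and "centre" ([column, row] in pixels, amid what is visible of it).
The state is a dict: "time": time; "joint_positions": joint angles; "dq": joint speeds; "tau": joint torques, N m; "tool_pos": TCP position; "tcp_rot": TCP orientation; "contact_force": force on the tool from outside, world axes, zero at the start; "moment": the same for the moment, N m; "grip_width": finger opening in mm; "finger_force": force on a finger pad.
Only numpy, scipy, OpenCV 4.12 (cv2) and the standard library are available. Lean on these libraries where they do the work, as an engineer would, in place of code of your own. Each camera call takes 0.05 s, during which the arm holds its last target. There are 200 camera calls.

## Working session

There is one attempt and no reset: what is moved stays moved. The work goes in short steps, Python scripts to look and compute and a shell command to move; the robot and the scene stay as the last step left them, time stands still between calls to the robot, and variables do not carry over. Pictures are saved under pics/ and viewed, at most 10 in all, crops included, and the job is handed in when it is done.

```bash
mkdir -p pics
cat > h.py <<'E'
import numpy as np, cv2
from plant import bot, viewer
def K(p):
    f=200/np.tan(np.radians(p["fov_y"])/2); return np.array([[f,0,p["cx"]],[0,f,p["cy"]],[0,0,1]])
def ray(p,uv,z):
    uv=np.array(uv,float).reshape(-1,1,2)
    n=cv2.undistortPoints(uv,K(p),np.array(p["dist_coeffs"],float))[:,0]
    T=np.array(p["T"]); d=np.c_[n,np.ones(len(n))]@T[:3,:3].T; o=T[:3,3]
    return o+d*((z-o[2])/d[:,2])[:,None]
def proj(p,P):
    T=np.linalg.inv(np.array(p["T"])); r,_=cv2.Rodrigues(T[:3,:3])
    return cv2.projectPoints(np.array(P,float).reshape(-1,1,3),r,T[:3,3],K(p),np.array(p["dist_coeffs"],float))[0][:,0]
def save(p,n): cv2.imwrite(f"pics/{n}.png",p["frame"][:,:,::-1])
E
python3 - <<'E'
from h import *
o=bot.get_obs(); print(o["time"],o["tool_pos"],o["tcp_rot"])
ims=[]
for c in("top","side"):
    p=viewer.capture(c); ims.append(p["frame"]); print(c,np.array(p["T"])[:3,3],np.array(p["T"])[:3,2])
    for t,z in(("stand",90),("slat",108),("wide_board",108),("paint_tin",85),("brush",5),("heart",12)):
        for r in viewer.cut_out(t,p)[:3]:
            print(t,round(r["score"],2),np.round(r["centre"]),ray(p,r["centre"],z).round()[0],r["pixels"].sum())
    save(p,c)
E
```

```text
0.0 [ 211.49475372 -480.08083142  226.04736601] [-3.14008451e+00 -2.07546246e-04  4.14836711e-01]
top [ 460.02996453   48.43693491 1302.3044196 ] [ 0.11841415  0.02066157 -0.99274931]
stand 0.59 [299. 187.] [625. 123.  90.] 5519
slat 0.72 [274. 226.] [526. 188. 108.] 1854
slat 0.72 [171. 235.] [512. 445. 108.] 1626
slat 0.6 [479. 274.] [ 393. -312.  108.] 1746
wide_board 0.61 [373. 195.] [595. -63. 108.] 2716
paint_tin 0.58 [264. 155.] [712. 214.  85.] 705
brush 0.93 [425. 206.] [ 573. -211.    5.] 837
brush 0.56 [307. 139.] [769. 103.   5.] 1456
heart 0.63 [307. 138.] [770. 104.  12.] 1453
side [273.87286339 835.57138856 626.1828973 ] [ 0.30396708 -0.78483234 -0.54003908]
stand 0.63 [325. 264.] [482. 291.  90.] 5515
slat 0.83 [324. 223.] [524. 185. 108.] 1912
slat 0.64 [419. 166.] [ 370. -160.  108.] 735
slat 0.55 [269. 356.] [480. 533. 108.] 3602
wide_board 0.87 [330. 172.] [593. -39. 108.] 1574
paint_tin 0.81 [245. 235.] [685. 262.  85.] 1239
heart 0.67 [260. 212.] [752.  82.  12.] 695
```

View pics/top.png

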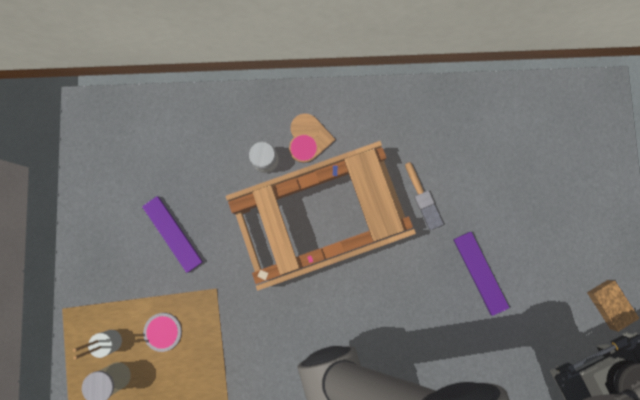

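View pics/side.png

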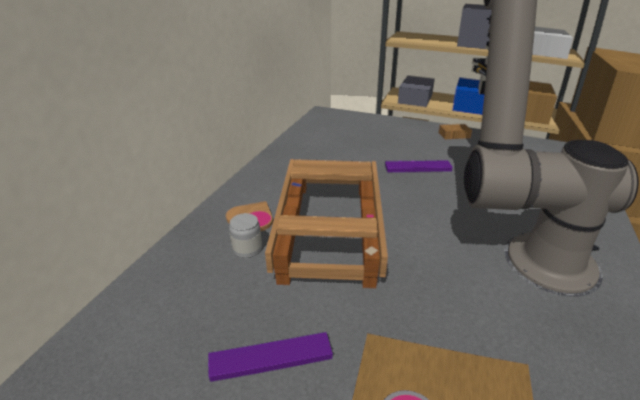

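The top view shows a pale slat at (274,226) and the wide board at (378,195), both on the rails. Two purple look-alikes lie on the table at (171,235) and (479,274). The pale, narrower piece lying on the rails, (274,226), is the one meant. I'll confirm that in an enlarged crop.

Run:
```python
from h import *
p=viewer.capture("top"); f=p["frame"]
c=cv2.resize(f[130:300,210:430],None,fx=3.5,fy=3.5,interpolation=cv2.INTER_CUBIC); cv2.imwrite("pics/crop1.png",c[:,:,::-1])
for t in("slat","wide_board"):
    r=viewer.cut_out(t,p)[0]; m=r["pixels"].astype(np.uint8)
    ys,xs=np.nonzero(m); q=ray(p,np.c_[xs,ys],108)[:,:2].astype(np.float32)
    b=cv2.minAreaRect(q); print(t,b,cv2.boxPoints(cv2.minAreaRect(np.c_[xs,ys].astype(np.float32))).round(1).tolist())
```

```text
slat ((518.9557495117188, 184.85206604003906), (218.3033447265625, 50.5483512878418), 17.521190643310547) [[251.6999969482422, 191.10000610351562], [270.8999938964844, 184.6999969482422], [298.5, 267.5], [279.29998779296875, 273.8999938964844]]
wide_board ((597.2179565429688, -62.741371154785156), (219.0912628173828, 81.96514892578125), 16.87918472290039) [[343.20001220703125, 159.39999389648438], [374.20001220703125, 148.5], [403.29998779296875, 230.6999969482422], [372.20001220703125, 241.6999969482422]]
```

View pics/crop1.png

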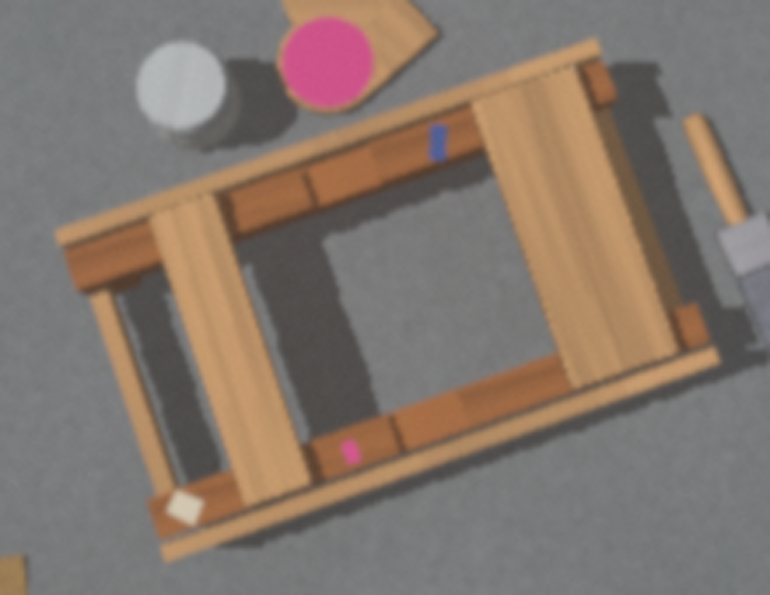

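Confirmed: the piece at (274,226) measures 50 x 218 mm and is plain pale wood on the rails. The crop shows the notch edges at (308,190)/(375,165) on the far rail and (397,432)/(462,405) on the near rail.

Run:
```python
from h import *
p=viewer.capture("top")
g=lambda a:np.array(a)/3.5+[210,130]
n=ray(p,g([(308,190),(375,165),(397,432),(462,405)]),90)[:,:2]; print("notch",n.round(1).tolist(),n.mean(0))
l=ray(p,g([(57,235),(597,42),(718,355),(163,555)]),96)[:,:2]; print("lips",l.round().tolist(),l.mean(0))
d=(l[1]-l[0]+l[2]-l[3]);L=np.linalg.norm(d)/2;d/=np.linalg.norm(d); print("dir",d,L,np.degrees(np.arctan2(d[1],d[0])))
s=np.array([519,184.9]); print("slat to notch",(n.mean(0)-s)@d,(l.mean(0)-s)@d, "across",(l.mean(0)-s)@[-d[1],d[0]])
C=l.mean(0)
rear=s-d*(25+9.5+20); print("approach",rear)
o=bot.get_obs();y=o["tcp_rot"][2];R=np.array([[np.cos(y),np.sin(y)],[np.sin(y),-np.cos(y)]])
print("shift tool xy now",R.T@(rear-o["tool_pos"][:2]), o["time"])
```

```text
notch [[631.7, 125.8], [648.6, 76.3], [454.4, 66.1], [472.3, 18.9]] [551.7600229   71.78886286]
lips [[604.0, 309.0], [733.0, -89.0], [502.0, -165.0], [373.0, 235.0]] [553.01027995  72.51613534]
dir [ 0.30908913 -0.95103308] 419.2113324789368 -71.99565425719491
slat to notch 117.69819955169625 117.39298023386881 across -2.3917296760639126
approach [502.15464248 236.73130261]
shift tool xy now [ 554.98273674 -539.29160719] 0.9
```

```bash
h="python3 -m handwheel"
$h '1 0 0 0 0 0 -1;1 0 0 0 0 0 -1;1 0 0 0 0 0 -1' >/dev/null
$h '1 0 0 0 0 0 -1;1 0 0 0 0 0 -1;1 0 0 0 0 0 -1' 
$h '1 -1 0 0 0 0 -1;1 -1 0 0 0 0 -1;1 -1 0 0 0 0 -1;1 -1 0 0 0 0 -1' >/dev/null
$h '1 -1 0 0 0 0 -1;1 -1 0 0 0 0 -1;1 -1 0 0 0 0 -1;1 -1 0 0 0 0 -1' 
$h '1 -1 0 0 0 0 -1;1 -1 0 0 0 0 -1;1 -1 0 0 0 0 -1;1 -1 0 0 0 0 -1' >/dev/null
$h '0.55 -1 0 0 0 0 -1;0.55 -1 0 0 0 0 -1;0.55 -1 0 0 0 0 -1;0.55 -1 0 0 0 0 -1'
$h '0 -1 0 0 0 0 -1;0 -1 0 0 0 0 -1;0 -1 0 0 0 0 -1'
$h '0 -0.4 0 0 0 0 -1;0 -0.4 0 0 0 0 -1'
```

```text
time: 1.4
tool_pos: [398.4, -397.6, 226.8]
tcp_rot: [3.141, -0.002, 0.417]
contact_force: [-0.4, -0.4, -0.3]
grip_width: 56.2
finger_force: 0.0
time: 2.07
tool_pos: [498.1, -131.9, 226.9]
tcp_rot: [-3.141, -0.001, 0.418]
contact_force: [-0.1, -0.3, -0.6]
grip_width: 3.6
finger_force: 0.0
time: 2.73
tool_pos: [558.2, 114.7, 226.6]
tcp_rot: [-3.14, -0.001, 0.42]
contact_force: [-0.9, 0.3, -0.5]
grip_width: 0.3
finger_force: 0.0
time: 2.98
tool_pos: [516.1, 203.7, 226.6]
tcp_rot: [-3.14, 0.001, 0.417]
contact_force: [0.2, 0.9, 0.1]
grip_width: 0.4
finger_force: 0.0
time: 3.15
tool_pos: [499.3, 241.8, 226.8]
tcp_rot: [-3.139, 0.0, 0.419]
contact_force: [0.9, -0.8, 0.5]
grip_width: 0.4
finger_force: 0.0
```

```bash
h="python3 -m handwheel"
$h '0 0 0 0 0 -0.3 -1;0 0 0 0 0 -0.3 -1;0 0 0 0 0 -0.3 -1;0 0 0 0 0 -0.3 -1;0 0 0 0 0 -0.3 -1;0 0 0 0 0 -0.3 -1;0 0 0 0 0 -0.3 -1;0 0 0 0 0 -0.3 -1' >/dev/null
$h '0 0 0 0 0 -0.167 -1;0 0 0 0 0 -0.167 -1;0 0 0 0 0 -0.167 -1;0 0 0 0 0 -0.167 -1;0 0 0 0 0 -0.167 -1;0 0 0 0 0 -0.167 -1'
python3 - <<'E'
from h import *
p=viewer.capture("wrist"); save(p,"w1"); o=bot.get_obs(); print(o["joint_positions"],np.array(p["T"])[:3,3])
for t in("slat","wide_board"):
  for r in viewer.cut_out(t,p)[:2]:
    ys,xs=np.nonzero(r["pixels"]); print(t,r["score"],r["centre"],cv2.minAreaRect(ray(p,np.c_[xs,ys],108)[:,:2].astype(np.float32)))
C=np.array([552.5,72.2]);d=np.array([.309,-.951]);n=np.array([.951,.309])
s=np.array([519,184.9]);print(proj(p,[[*(s+a*25*d+b*110*n),108] for a in(-1,1) for b in(-1,1)]).round())
t=o["tool_pos"][:2]; print("tcp stand frame",(t-C)@d,(t-C)@n,"slat",(s-C)@d,(s-C)@n)
E
```

```text
time: 4.32
tool_pos: [502.1, 236.8, 226.7]
tcp_rot: [-3.142, 0.0, 1.88]
contact_force: [-0.3, -0.2, 0.3]
grip_width: 0.6
finger_force: 0.0
[ 3.02904682e-01  3.97556315e-01  1.43986957e+00 -1.61917245e-04
  1.30420628e+00 -4.44417477e-03] [481.53872498 302.3003803  384.42755341]
slat 0.94 [308.8, 227.2] ((512.56640625, 199.57089233398438), (219.0197296142578, 24.22237205505371), 18.213563919067383)
slat 0.66 [330.5, 6.5] ((478.5330810546875, 384.244873046875), (70.83702087402344, 18.576923370361328), 17.694976806640625)
wide_board 0.37 [308.8, 230.8] ((512.8889770507812, 200.24154663085938), (220.60292053222656, 24.27048110961914), 17.93905258178711)
[[200. 225.]
 [434. 223.]
 [206. 273.]
 [429. 272.]]
tcp stand frame -172.2120950149766 2.96052984852592 slat -117.5292 2.965800000000001
```

View pics/w1.png

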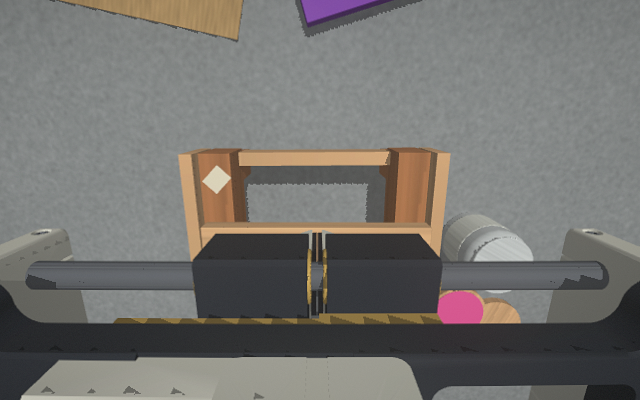

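The wrist view shows the slat's rear edge at row 224, where it was predicted to be at row 225. The open frame behind it, at (305,200), is free for the fingertip. I'll go down there next and push most of the way.

```bash
h="python3 -m handwheel"
$h '0 0 0.35 0 0 0 -1;0 0 0.7 0 0 0 -1;0 0 0.9 0 0 0 -1;0 0 1 0 0 0 -1' >/dev/null
$h '0 0 0.2 0 0 0 -1;0 0 0.38 0 0 0 -1;0 0 0.38 0 0 0 -1'
$h '-0.06 0 0 0 0 0 -1;-0.12 0 0 0 0 0 -1;-0.18 0 0 0 0 0 -1;-0.24 0 0 0 0 0 -1;-0.3 0 0 0 0 0 -1;-0.36 0 0 0 0 0 -1;-0.42 0 0 0 0 0 -1;-0.48 0 0 0 0 0 -1'
$h '-0.06 0 0 0 0 0 -1;-0.12 0 0 0 0 0 -1;-0.18 0 0 0 0 0 -1;-0.24 0 0 0 0 0 -1;-0.3 0 0 0 0 0 -1;-0.36 0 0 0 0 0 -1;-0.42 0 0 0 0 0 -1;-0.46 0 0 0 0 0 -1'
python3 - <<'E'
from h import *
p=viewer.capture("side"); cv2.imwrite("pics/s2.png",cv2.resize(p["frame"][130:300,200:440],None,fx=3.3,fy=3.3,interpolation=cv2.INTER_CUBIC)[:,:,::-1]); o=bot.get_obs()
C=np.array([552.5,72.2]);d=np.array([.309,-.951]);n=np.array([.951,.309])
t=o["tool_pos"][:2]; print("tcp stand frame",(t-C)@d,(t-C)@n)
E
```

```text
time: 5.05
tool_pos: [500.5, 236.8, 86.2]
tcp_rot: [-3.137, 0.0, 1.881]
contact_force: [-0.4, -0.5, -0.4]
grip_width: 0.4
finger_force: 0.0
time: 5.72
tool_pos: [516.9, 191.2, 89.0]
tcp_rot: [3.141, -0.0, 1.882]
contact_force: [-1.1, 2.7, 2.5]
grip_width: 0.3
finger_force: 1.3
time: 6.38
tool_pos: [530.9, 147.1, 88.6]
tcp_rot: [-3.141, 0.0, 1.882]
contact_force: [-1.2, 2.4, 2.0]
grip_width: 0.2
finger_force: 1.2
tcp stand frame -77.3230788858563 2.62634993867766
```

View pics/s2.png

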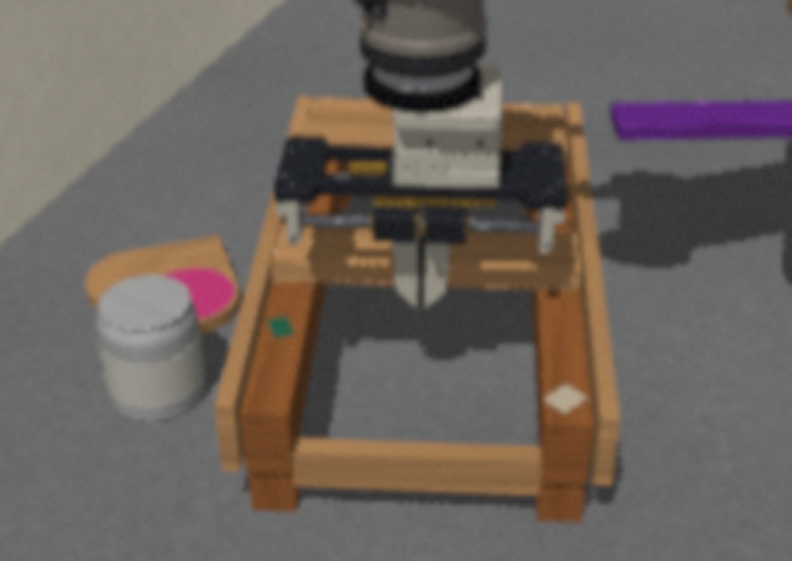

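The crop shows the shut fingertips at (420,290) against the rear face, with the slat square across both rails and no sign of tilt. The TCP is about 45 mm short of home, so I'll continue more slowly.

```bash
h="python3 -m handwheel"
$h '-0.04 0 0 0 0 0 -1;-0.08 0 0 0 0 0 -1;-0.12 0 0 0 0 0 -1;-0.16 0 0 0 0 0 -1;-0.2 0 0 0 0 0 -1;-0.24 0 0 0 0 0 -1;-0.27 0 0 0 0 0 -1;-0.3 0 0 0 0 0 -1'
$h '-0.02 0 0 0 0 0 -1;-0.04 0 0 0 0 0 -1;-0.06 0 0 0 0 0 -1;-0.08 0 0 0 0 0 -1;-0.1 0 0 0 0 0 -1;-0.12 0 0 0 0 0 -1;-0.12 0 0 0 0 0 -1'
python3 - <<'E'
from h import *
p=viewer.capture("side"); cv2.imwrite("pics/s3.png",cv2.resize(p["frame"][130:300,200:440],None,fx=3.3,fy=3.3,interpolation=cv2.INTER_CUBIC)[:,:,::-1]); o=bot.get_obs()
C=np.array([552.5,72.2]);d=np.array([.309,-.951]);n=np.array([.951,.309])
t=o["tool_pos"][:2]; print("tcp stand frame",(t-C)@d,(t-C)@n,o["contact_force"])
E
```

```text
time: 7.1
tool_pos: [540.0, 119.1, 88.8]
tcp_rot: [3.141, -0.0, 1.882]
contact_force: [-1.1, 1.5, 1.1]
grip_width: 0.2
finger_force: 1.1
time: 7.68
tool_pos: [543.7, 107.5, 88.7]
tcp_rot: [3.142, 0.0, 1.882]
contact_force: [-0.2, -1.0, 0.2]
grip_width: 0.5
finger_force: 0.1
tcp stand frame -36.437902415223924 2.568462790241604 [ 0.05432377 -1.19344584  0.58087377]
```

View pics/s3.png

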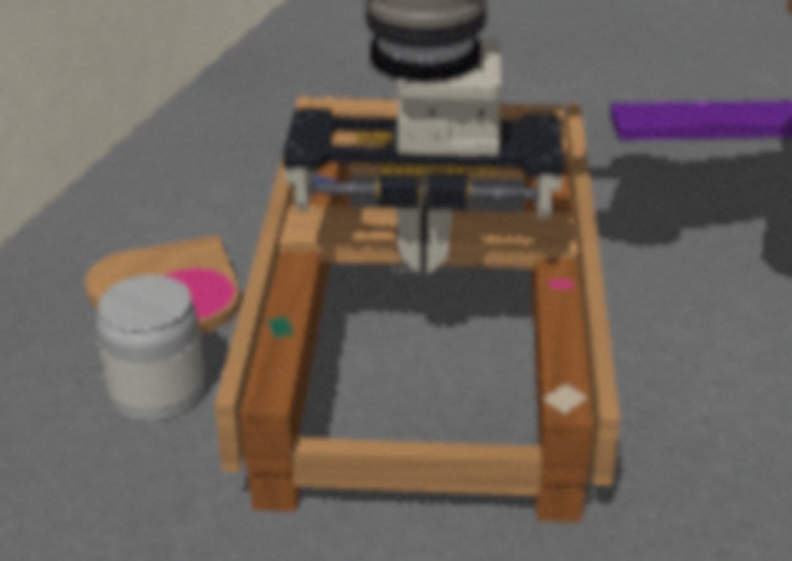

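The slat looks dropped in: its rear face at (430,245) sits low between the rails, and the force has gone. I'll press gently on to the far wall.

```bash
h="python3 -m handwheel"
$h '-0.01 0 0 0 0 0 -1;-0.02 0 0 0 0 0 -1;-0.03 0 0 0 0 0 -1;-0.04 0 0 0 0 0 -1;-0.04 0 0 0 0 0 -1'
$h '-0.01 0 0 0 0 0 -1;-0.02 0 0 0 0 0 -1;-0.02 0 0 0 0 0 -1'
```

```text
time: 8.15
tool_pos: [544.6, 104.3, 88.7]
tcp_rot: [-3.141, -0.001, 1.882]
contact_force: [-0.7, 3.5, 0.7]
grip_width: 0.5
finger_force: 1.5
time: 8.4
tool_pos: [544.6, 104.2, 88.8]
tcp_rot: [-3.141, -0.003, 1.882]
contact_force: [-2.4, 10.7, 2.6]
grip_width: 0.4
finger_force: 5.6
```

The slat is now firm against the far wall: TCP x is about -33 mm against -32.5 mm expected. I'll back off, rise, clear the view and check.

```bash
h="python3 -m handwheel"
$h '0.1 0 0 0 0 0 -1;0.3 0 0 0 0 0 -1;0.4 0 0 0 0 0 -1;0.4 0 0 0 0 0 -1' >/dev/null
$h '0 0 -0.35 0 0 0 -1;0 0 -0.7 0 0 0 -1;0 0 -1 0 0 0 -1;0 0 -1 0 0 0 -1' >/dev/null
$h '1 0 -0.6 0 0 0 -1;1 0 -0.6 0 0 0 -1;1 0 -0.6 0 0 0 -1;1 0 -0.6 0 0 0 -1' >/dev/null
$h '1 0 0 0 0 0 -1;1 0 0 0 0 0 -1;1 0 0 0 0 0 -1;1 0 0 0 0 0 -1'
python3 - <<'E'
from h import *
C=np.array([552.5,72.2]);d=np.array([.309,-.951]);n=np.array([.951,.309])
for c in("top","side"):
    p=viewer.capture(c)
    if c=="top": crop=p["frame"][130:300,210:430]
    else: crop2=p["frame"][130:300,220:440]
    for t,z in(("slat",98),("wide_board",108),("paint_tin",85),("brush",5),("heart",12)):
        for r in viewer.cut_out(t,p)[:1]:
            ys,xs=np.nonzero(r["pixels"]);b=cv2.minAreaRect(ray(p,np.c_[xs,ys],z)[:,:2].astype(np.float32))
            print(c,t,np.round(r["centre"]),np.round(b[0]),np.round(b[1]),round(b[2],1),((np.array(b[0])-C)@d).round(1))
    print(proj(p,[[*(C+(2+a*25)*d+b*110*n),98] for a in(-1,1) for b in(-1,1)]).round(1).tolist())
cv2.imwrite("pics/f.png",cv2.resize(np.vstack([crop,crop2]),None,fx=1.75,fy=1.75,interpolation=cv2.INTER_CUBIC)[:,:,::-1])
E
```

```text
time: 9.73
tool_pos: [470.8, 333.1, 247.7]
tcp_rot: [-3.141, -0.0, 1.886]
contact_force: [-0.9, -0.5, -0.3]
grip_width: 0.4
finger_force: 0.0
top slat [318. 216.] [552.  72.] [219.  52.] 18.0 -0.0
top wide_board [372. 200.] [597. -63.] [222.  85.] 17.0 142.0
top paint_tin [263. 156.] [706. 214.] [84. 70.] 43.4 -87.8
top brush [422. 202.] [ 603. -203.] [190.  43.] 22.6 277.4
top heart [308. 136.] [772. 110.] [120. 119.] 41.8 31.4
[[326.0, 258.9], [296.7, 176.8], [344.9, 252.1], [315.2, 170.2]]
side slat [271. 355.] [483. 525.] [193.  57.] 34.1 -452.3
side wide_board [352. 172.] [592. -42.] [215.  52.] 18.9 121.1
side paint_tin [244. 234.] [688. 257.] [ 69. 165.] 33.1 -134.0
side heart [259. 213.] [770. 113.] [120. 133.] 40.1 28.1
[[374.6, 204.6], [284.5, 202.1], [373.5, 193.6], [287.2, 191.3]]
```

View pics/f.png

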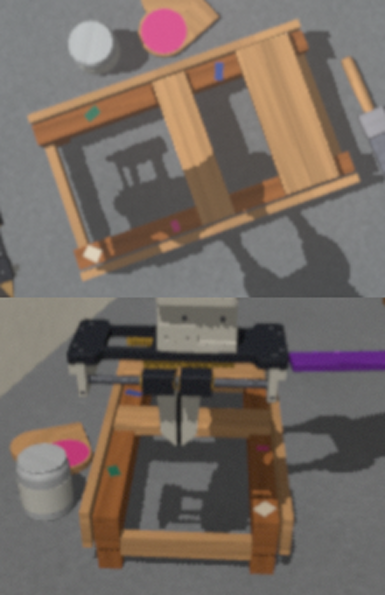

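The upper crop shows the slat at the notch, stand x about 0 and yaw square, with the wide board, tin, brush and heart where they were. The gripper hides part of it in the side view below, so I'll raise the arm for one level check.

```bash
h="python3 -m handwheel"
$h '0 0 -0.4 0 0 0 -1;0 0 -0.8 0 0 0 -1;0 0 -1 0 0 0 -1;0 0 -1 0 0 0 -1'
$h '0 0 -0.4 0 0 0 -1;0 0 -0.8 0 0 0 -1;0 0 -1 0 0 0 -1;0 0 -1 0 0 0 -1'
python3 - <<'E'
from h import *
p=viewer.capture("side"); C=np.array([552.5,72.2]);d=np.array([.309,-.951]);n=np.array([.951,.309])
print(np.array(proj(p,[[*(C-23*d+b*110*n),z] for b in(-1,1) for z in (98,108)])-[260,160]).__mul__(6).round().tolist())
cv2.imwrite("pics/g.png",cv2.resize(p["frame"][160:250,260:390],None,fx=6,fy=6,interpolation=cv2.INTER_CUBIC)[:,:,::-1])
E
```

```text
time: 10.67
tool_pos: [473.3, 331.4, 354.5]
tcp_rot: [3.131, -0.002, 1.882]
contact_force: [0.5, 0.2, -0.2]
grip_width: 0.5
finger_force: 0.0
time: 11.0
tool_pos: [472.5, 331.0, 453.3]
tcp_rot: [3.133, -0.001, 1.882]
contact_force: [0.7, 1.2, -0.3]
grip_width: 0.0
finger_force: 0.0
[[688.0, 267.0], [689.0, 247.0], [147.0, 253.0], [146.0, 232.0]]
```

View pics/g.png

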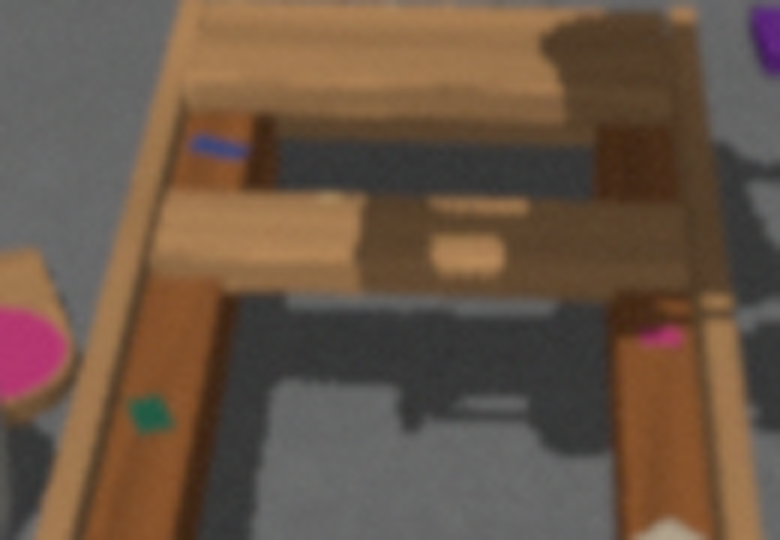

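Both ends of the slat lie almost level with the lips. Its rear top edge runs from (150,258) to about (688,270), where a seated slat is expected at (147,253) and (688,267); an unseated one would show at rows 232 and 247. It is home and level, and the arm is clear.

```bash
python3 -c "
from plant import bot
print(bot.close_job())"
```

```text
the job is handed in; nothing more can be done
None
```

The narrow slat was pushed along the rails into the notch and lies home and level against the far wall, the other things were left in place, the arm is clear, and the job was handed in at about 11 s.

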